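# Load the culture flasks into the carrier tray

## Robot

A 6-joint arm with a two-finger parallel gripper is mounted at the origin on the work surface. World frame = base frame: x ahead of the robot, y to its left, z up, the work surface at z = 0. Lengths are in mm, angles in rad, forces in N, time in s.
With the tool pointing down it reaches from about 325 to 1000 mm from the base axis. Payload 5.1 kg.
Tool frame: the origin (TCP) lies on the centre line of the jaws, within the pads' length; the fingertips stand 19 mm ahead of it and the grasp point (between the pads) is the TCP; z points along the fingers, y is the line along which they close (so a half turn about z gives the same grasp; the last joint's range is limited). The gripper opens to 85 mm and grips with 20 to 120 N. Pads are 22 mm wide; open, the fingers measure 114 mm over their backs; the gripper's body (76 mm by 85 mm) begins 54 mm behind the grasp point. The pads swing forward as they close: fully open they stand 13 mm farther back than shut.
Start: joints at [-1.236, 0.124, 1.65, -0, 1.367, -0.083], TCP at [263.705, -594.091, 250.322] pointing down, gripper open.
Joint ranges: [-2.61, 2.61], [-1.02, 2.33], [0.03, 2.71], [-1.35, 4.49], [0.32, 2.68], [-2.91, 2.91]. Speed limits (rad/s): [2.57, 2.57, 3.14, 3.14, 3.14, 3.14].

## Interface

Orientations are given as a unit quaternion [x, y, z, w].
In Python, from station import r, cams gives the robot as it stands.
- The arm moves only by the tool jog_arm, never from a script. Its argument "deltas" is a list that holds one entry, the list of rows, each a list of 5 numbers: the shift along the tool's x, y, z in m, then the turn about the tool's z in units of 6 degrees (1.0 is 6 degrees), then the closure, from -1 (fully open) to 1 (shut). In form: [[[tx, ty, tz, turn, gripper], ...]]. A call has 1 to 12 rows; each row is the pose to reach, as a shift and turn from the pose commanded when the call began, along the tool's axes at that moment; what a row does not reach only later rows make up. A row lasts 1/12 s, in which the tool goes at most 41.7 mm and 7.16 degrees, less where a joint would pass 70% of its speed; a pose out of reach is approached as far as the arm can. A call with a gripper value outside its range is refused whole. The fingers move at their own pace and stop on an object; the grip force is fixed at half the most. Time passes only in rows, so rows that repeat a pose let the fingers close. It gives the time, the measured TCP pose, the force, the opening and the grip force at its end, in the units of the state.
- r.observe(): the state, without advancing time (a new reading comes with each control period).
- cams.camera(name): name is "side" or "top"; returns a dict with "pixels" (420x560x3 uint8, blue, green, red), "K" (3x3 intrinsics, pixels), "T" (4x4, takes a point from camera to world coordinates). Camera axes: x right, y up, looking along -z (the intrinsics and any distortion apply to the point x, -y, -z); pixel columns grow to the right and rows downward; lengths in mm; the calibration is good to about 2 mm. A picture is of the moment at which its call begins. There is no depth.
- r.finish_job(): hands the job in; it is judged then, once.
The state is a dict: "time": time; "joint_pos": joint angles; "qvel": joint speeds; "effort": joint torques, N m; "tcp_pos": TCP position; "orientation": TCP orientation; "wrist_force": force on the tool from outside, world axes, zero at the start; "wrist_torque": the same for the moment, N m; "finger_gap": finger opening in mm; "grip_force": force on a finger pad.
Only numpy, scipy, OpenCV 4.12 (cv2) and the standard library are available. Lean on these libraries where they do the work, as an engineer would, in place of code of your own. Each camera call takes 0.05 s, during which the arm holds its last target. There are 200 camera calls.

## Task

Gather the three conical flasks from the bench into the carrier tray: stand each one upright, fully down in the round holder of its own size (largest flask in the widest holder, middle one in the middle holder, smallest in the narrowest). Keep the flasks upright and set them down gently, without dropping them. Leave the two straight-sided bottles standing where they are.

Things in the scene. Friction and masses are not known exactly. Their poses are not given: they have to be found in the camera images.
- large_flask: Largest conical glass flask (amber glass, white cap), standing upright: base 72 mm across, the wall tapering like a cone to a narrow neck; upright cylindrical cap 30 mm across whose top is 110 mm above the base and which is 26 mm tall, the part to grip. About 130 g. Origin: centre of the underside, z up; round, so yaw does not matter.
- medium_flask: Middle-sized conical glass flask (amber glass, white cap), standing upright: base 52 mm across, the wall tapering like a cone to a narrow neck; upright cylindrical cap 26 mm across whose top is 96 mm above the base and which is 26 mm tall, the part to grip. About 80 g. Origin: centre of the underside, z up; round, so yaw does not matter.
- small_flask: Smallest conical glass flask (amber glass, white cap), standing upright: base 34 mm across, the wall tapering like a cone to a narrow neck; upright cylindrical cap 22 mm across whose top is 82 mm above the base and which is 26 mm tall, the part to grip. About 45 g. Origin: centre of the underside, z up; round, so yaw does not matter.
- wide_holder: Widest holder: open round grey plastic cup fixed on the tray, 88 mm inside and 96 mm outside diameter, 16 mm tall, with a 3 mm thick floor; takes the largest flask with 8 mm to spare all round. Origin: centre of its underside (its floor is 3 mm, its rim 16 mm above the origin), z up.
- middle_holder: Middle-sized holder: open round grey plastic cup fixed on the tray, 68 mm inside and 76 mm outside diameter, 16 mm tall, with a 3 mm thick floor; takes the middle-sized flask with 8 mm to spare all round. Origin: centre of its underside (its floor is 3 mm, its rim 16 mm above the origin), z up.
- narrow_holder: Narrowest holder: open round grey plastic cup fixed on the tray, 50 mm inside and 58 mm outside diameter, 16 mm tall, with a 3 mm thick floor; takes the smallest flask with 8 mm to spare all round. Origin: centre of its underside (its floor is 3 mm, its rim 16 mm above the origin), z up.
- tray: Flat aluminium carrier tray 320 mm long (its y axis) and 110 mm wide (its x axis), 12 mm high walls, floor 4 mm thick; fixed to the bench. The three holders stand on its floor in a row along its length, 100 mm apart, in an order that changes from start to start. Origin: centre of its underside, z up.
- large_bottle: Large look-alike to leave alone: straight-sided (cylindrical) amber glass bottle with a flat shoulder 68 mm up, 58 mm across over its whole body, same kind of white cap (30 mm across, top 104 mm above the base). About 150 g, stands loose. Origin: centre of the underside, z up.
- small_bottle: Small look-alike to leave alone: straight-sided (cylindrical) amber glass bottle with a flat shoulder 50 mm up, 40 mm across over its whole body, same kind of white cap (22 mm across, top 86 mm above the base). About 70 g, stands loose. Origin: centre of the underside, z up.
There are look-alikes about, which are no part of the job. What is shaped like the small_flask but green or turquoise is not meant. What is shaped like the large_flask but green is not meant.

How it is judged (in metres and radians):
At the end, for the whole second after the job is handed in: Each conical flask stands upright (0.1 rad), at rest and released on the floor of the holder of its size: within 12 mm of its centre, base less than 7 mm above the holder's underside. Both straight-sided bottles stand upright within 20 mm of their starts (horizontal distance between large_flask and wide_holder below 0.012 m and z of large_flask in the frame of wide_holder between -0.002 and 0.007 m and angle between each of large_flask, medium_flask, small_flask, large_bottle, small_bottle's own z axis and vertical below 0.1 rad and linear speed of each of large_flask, medium_flask, small_flask, large_bottle, small_bottle below 0.02 m/s and horizontal distance between medium_flask and middle_holder below 0.012 m and z of medium_flask in the frame of middle_holder between -0.002 and 0.007 m and horizontal distance between small_flask and narrow_holder below 0.012 m and z of small_flask in the frame of narrow_holder between -0.002 and 0.007 m and distance of each of large_bottle, small_bottle from where it was at the start of the episode below 0.02 m); the robot touches nothing.
It fails at once if a straight-sided bottle is moved (20 mm or more) or knocked over (distance of any of large_bottle, small_bottle from where it was at the start of the episode above 0.02 m or angle between any of large_bottle, small_bottle's own z axis and vertical above 0.4 rad).
It fails at once if a conical flask is tipped over (more than 0.7 rad) (angle between any of large_flask, medium_flask, small_flask's own z axis and vertical above 0.7 rad).
It fails at once if a conical flask is let fall (faster than 0.5 m/s with no finger on it) ((linear speed of large_flask above 0.5 m/s and contact force between the fingers and large_flask below 0.05 N) or (linear speed of medium_flask above 0.5 m/s and contact force between the fingers and medium_flask below 0.05 N) or (linear speed of small_flask above 0.5 m/s and contact force between the fingers and small_flask below 0.05 N)).
It also fails if it takes over 88 s, if anything falls off the work surface, if the arm or the gripper's body presses on something with over 40 N, if the wrist force passes 120 N, or if a joint passes its speed limit or range.

## Working session

There is one attempt and no reset: what is moved stays moved. The work goes in short steps, Python scripts to look and compute and a tool call to move; the robot and the scene stay as the last step left them, time stands still between calls to the robot, and variables do not carry over. Pictures are saved under pics/ and viewed, at most 14 in all, crops included, and the job is handed in when it is done.

Besides the shell and the picture viewer there is one more tool, called after "Request:" as name(argument=value, ...), one argument or row to a line, values as JSON. jog_arm: Moves the arm, as the interface text tells. Its arguments: {"type":"object","properties":{"deltas":{"type":"array"}},"required":["deltas"]}

```bash
ls; mkdir -p pics; python3 - <<'E'
from station import r,cams
import cv2,numpy as np
for n in("top","side"):
    c=cams.camera(n);cv2.imwrite(f"pics/{n}0.png",c["pixels"]);np.savez(f"{n}0.npz",**c)
    print(n,c["K"].tolist(),np.round(c["T"],3).tolist(),[k for k in c])
print(r.observe())
E
```

```text
pics
top [[405.6616445502873, 0.0, 267.429028445943], [0.0, 405.6616445502873, 206.48602566928895], [0.0, 0.0, 1.0]] [[-0.025, 0.987, -0.156, 361.082], [-1.0, -0.025, 0.006, -54.918], [0.002, 0.157, 0.988, 958.417], [0.0, 0.0, 0.0, 1.0]] ['pixels', 'K', 'T']
side [[430.77886056290635, 0.0, 281.9324477679194], [0.0, 430.77886056290635, 213.91705123886882], [0.0, 0.0, 1.0]] [[-0.891, 0.311, -0.331, 192.023], [-0.454, -0.642, 0.618, 559.502], [-0.02, 0.701, 0.713, 716.134], [0.0, 0.0, 0.0, 1.0]] ['pixels', 'K', 'T']
{'time': 0.1, 'joint_pos': array([-1.23558751e+00,  1.24474413e-01,  1.65157728e+00,  1.22209159e-05,
        1.36754980e+00, -8.25966917e-02]), 'qvel': array([ 2.91579420e-04, -1.76849362e-03, -3.06478597e-03, -4.50851471e-04,
       -7.52977227e-05, -5.67004080e-04]), 'effort': array([ 4.02904498e-04, -4.24926925e+01, -3.66655433e+01, -6.14159740e-05,
        3.93059221e-03, -2.16940940e-06]), 'tcp_pos': array([ 263.53987284, -593.58226698,  249.13003839]), 'orientation': array([ 9.78258821e-01,  2.07385317e-01, -1.20591451e-04, -9.97172040e-04]), 'wrist_force': array([0.40337011, 1.04252888, 0.38541114]), 'wrist_torque': array([ 0.00699174,  0.0187151 , -0.05835061]), 'grip_force': 0.0, 'finger_gap': 85.60419714561176}
```

View pics/top0.png

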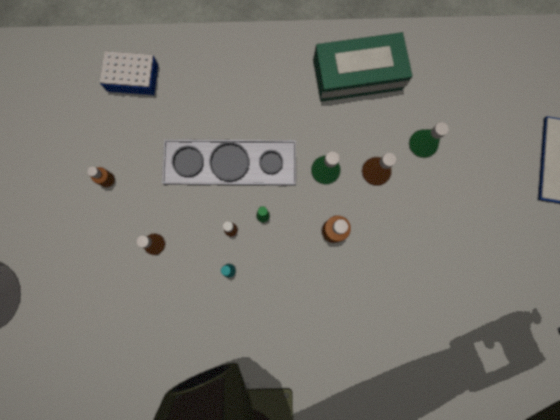

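View pics/side0.png

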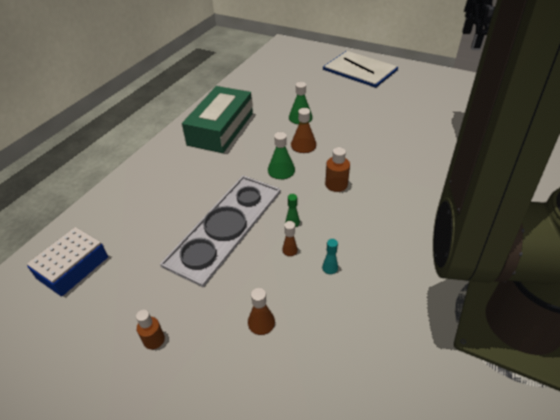

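The top view shows three amber cones. The large one has its base at (377,171) and cap at (389,160), the medium one its base at (153,243) and cap at (143,242), and the small one its cap at (229,228).

What could be mistaken for a flask (top-view pixels):
- large: amber cone (377,171), green cones (326,168) and (425,142), bottle (337,228)
- medium: amber cone (153,243), small bottle (102,177)
- small: amber cone (229,228), green cone (262,214), turquoise cone (228,270)

I choose the three amber cones. The holders, left to right, are middle (188,162), wide (230,162) and narrow (271,162).

```bash
cat > h.py <<'E'
import numpy as np,cv2
def load(n): return dict(np.load(n))
def ray(c,uv):
    K,T=c["K"],c["T"];p=np.linalg.inv(K)@[*uv,1];d=T[:3,:3]@[p[0],-p[1],-p[2]]
    return T[:3,3],d/np.linalg.norm(d)
def plane(c,uv,z):
    o,d=ray(c,uv);return o+d*(z-o[2])/d[2]
def tri(a,ua,b,ub):
    o1,d1=ray(a,ua);o2,d2=ray(b,ub);s=np.linalg.lstsq(np.c_[d1,-d2],o2-o1,rcond=None)[0]
    p,q=o1+s[0]*d1,o2+s[1]*d2;return (p+q)/2,np.linalg.norm(p-q)
def blob(m,near,rad=14):
    n,l,st,ce=cv2.connectedComponentsWithStats(m.astype(np.uint8))
    ds=np.linalg.norm(ce-near,axis=1)+1e3*(st[:,4]<15);ds[0]=1e9;i=ds.argmin();return ce[i],st[i,4],l==i,ds[i]
def white(im):
    i=im.astype(int);return (i.min(2)>130)&(i.max(2)-i.min(2)<45)
def sat(im): # amber: red well above blue
    i=im.astype(int);return (i[...,2]-i[...,0]>35)
E
python3 - <<'E'
from h import *
t,s=load("top0.npz"),load("side0.npz")
for nm,a,b in [("L",(389,160),(304,115)),("M",(143,242),(259,296)),("S",(229,228),(290,228)),("LB",(341,227),(339,155)),("SB",(94,172),(143,317))]:
    r=[]
    for c,u in((t,a),(s,b)):
        im=c["pixels"];P=im[u[1]-3:u[1]+4,u[0]-3:u[0]+4].reshape(-1,3).astype(int)
        i=im.astype(int); sub=(i.max(2)-i.min(2)<50)&(i.min(2)>np.median(im)+12)
        r.append(blob(sub,u))
    p,e=tri(t,r[0][0],s,r[1][0]);print(nm,r[0][0].round(1),r[0][1],r[1][0].round(1),r[1][1],p.round(1),round(e,1))
for nm,a,b,z in [("mid",(188,162),(198,254),20),("wide",(230,162),(225,224),20),("nar",(271,162),(248,197),20)]:
    for c,u in((t,a),(s,b)):
        g=c["pixels"].max(2);m=g<95
        ce,ar,l,d=blob(m,u);cn=max(cv2.findContours(l.astype(np.uint8),0,2)[0],key=len)
        P=np.array([plane(c,q,z)[:2] for q in cn[:,0]],np.float32);(x,y),rr=cv2.minEnclosingCircle(P)
        print(nm,ce.round(1),ar,round(x,1),round(y,1),"r",round(rr,1))
a=cv2.resize(t["pixels"][120:260,300:450],None,fx=2.6,fy=2.6);b=cv2.resize(t["pixels"][150:290,80:300],None,fx=1.8,fy=2.6)
cv2.imwrite("pics/crop.png",np.hstack([b,a]))
E
```

```text
L [389.4 158.6] 118 [304.  110.9] 39 [ 594.2 -326.8  106.4] 0.8
M [141.6 240.9] 98 [257.8 293.1] 147 [430.8 209.3  95.7] 0.6
S [227.  225.2] 69 [288.8 224.6] 50 [461.3  29.2  79.9] 0.2
LB [340.4 225.9] 122 [338.9 150.3] 82 [ 451.2 -213.1  103.9] 0.6
SB [ 91.4 170.5] 55 [141.6 314.3] 103 [589.9 326.9  85.1] 0.8
mid [187.4 161.1] 311 623.4 126.9 r 38.5
mid [198.  253.9] 884 621.4 136.0 r 42.2
wide [228.9 159.5] 343 622.3 29.5 r 50.3
wide [224.4 223.3] 1168 623.3 36.1 r 57.3
nar [270.7 155. ] 101 620.7 -70.4 r 25.8
nar [248.2 196.3] 384 615.6 -60.1 r 34.6
```

View pics/crop.png

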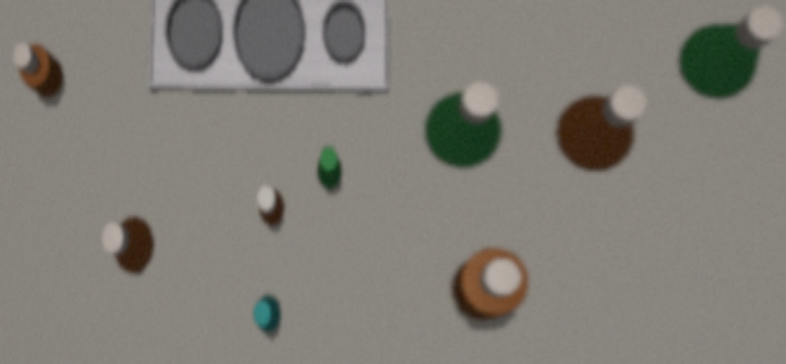

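The crop confirms the choice. The amber cones have white caps, the straight bottles show shoulders, and the green and turquoise cones stand apart. The cap heights (106, 96 and 80 mm) match the description. I now refine the holder centres.

```bash
python3 - <<'E'
from h import *
from scipy.optimize import least_squares
for f,cs in (("top0.npz",[(188,162),(230,162),(271,162)]),("side0.npz",[(198,254),(225,224),(248,197)])):
    c=load(f);g=cv2.cvtColor(c["pixels"],6);tr=c["T"][:3,3]
    print(f,"vals", [g[u[1],u[0]] for u in cs],g[182,200:204], np.median(g))
    for u,R in zip(cs,(38,48,29)):
        C=plane(c,u,20)[:2];d=C-tr[:2];base=np.arctan2(d[1],d[0]);pts=[]
        # radial profiles from the centre on the rim plane, far half: dark->bright at outer rim
        for a in base+np.linspace(-1.4,1.4,41):
            rs=np.arange(R-12,R+12,.5);W=np.c_[C[0]+rs*np.cos(a),C[1]+rs*np.sin(a),np.full(len(rs),20.)]
            q=(W-tr)@c["T"][:3,:3];q=q*[1,-1,-1];p=(q/q[:,2:])@c["K"].T
            v=cv2.remap(g.astype(np.float32),p[:,:1].astype(np.float32),p[:,1:2].astype(np.float32),1).ravel()
            gr=np.gradient(cv2.GaussianBlur(v[:,None],(1,7),0).ravel());k=gr[3:-3].argmax()+3
            if gr[k]>.8: pts.append(W[k,:2])
        P=np.array(pts)
        for fr in(0,1):
            s=least_squares(lambda x:np.hypot(*(P-x[:2]).T)-(x[2] if fr else R),[*C,R][:2+fr],loss="soft_l1")
            print(s.x.round(1),"rms",np.sqrt(np.mean(s.fun**2)).round(2),len(P))
c=load("top0.npz");g=cv2.cvtColor(c["pixels"],6)
m=((g>np.median(g)+12)&(c["pixels"].min(2)>0)).astype(np.uint8);n,l,st,ce=cv2.connectedComponentsWithStats(m)
i=l[182,180] or l[182,210];cn=max(cv2.findContours((l==i).astype(np.uint8),0,2)[0],key=len)
P=np.array([plane(c,q,12)[:2] for q in cn[:,0]],np.float32);print(cv2.minAreaRect(P))
E
```

```text
top0.npz vals [np.uint8(95), np.uint8(99), np.uint8(97)] [154 153 156 157] 130.0
[624.1 127.4] rms 0.68 41
[625.  128.1  37.1] rms 0.57 41
[621.3  28.3] rms 2.09 41
[622.9  28.7  46.8] rms 1.95 41
[617.2 -70.6] rms 0.56 41
[618.3 -70.7  28.2] rms 0.48 41
side0.npz vals [np.uint8(87), np.uint8(86), np.uint8(87)] [162 161 162 162] 146.0
[623.7 133. ] rms 0.83 41
[625.  131.8  36.7] rms 0.53 41
[621.4  33.8] rms 1.69 41
[621.6  33.4  47.7] rms 1.73 41
[617.7 -66.1] rms 0.82 41
[618.5 -67.3  27.8] rms 0.46 41
((622.811279296875, 113.90785217285156), (137.2919464111328, 101.49796295166016), 88.56989288330078)
```

Fused estimates:

| Item | x, y (mm) |
|---|---|
| large flask cap | (594, -327) |
| medium flask cap | (431, 209) |
| small flask cap | (461, 29) |
| middle holder | (624, 130) |
| wide holder | (621.5, 31) |
| narrow holder | (618, -68.5) |

The holders are about 99 mm apart (100 mm given), and all six points are within reach. First I go above the large flask.

Request:
jog_arm(
  deltas=[
    [[0.02, -0.005, 0, 0.3, -0.2], [0.055, -0.015, 0, 0.7, -0.2], [0.09, -0.024, 0, 1.1, -0.2], [0.13, -0.035, 0, 1.5, -0.2], [0.17, -0.046, 0, 1.9, -0.2], [0.21, -0.056, 0, 2.3, -0.2], [0.25, -0.067, 0, 2.7, -0.2], [0.29, -0.078, 0, 3.1, -0.2], [0.33, -0.088, 0, 3.5, -0.2], [0.37, -0.099, 0, 3.8, -0.2], [0.4, -0.107, 0, 4.0, -0.2], [0.41, -0.11, 0, 4.0, -0.2]],
  ],
)

```text
time: 1.1
tcp_pos: [596.5, -323.7, 249.5]
orientation: [1.0, 0.001, -0.0, -0.001]
wrist_force: [-0.3, -0.0, -0.7]
finger_gap: 51.2
grip_force: 0.0
```

Request:
jog_arm(
  deltas=[
    [[0, 0, 0.01, 0, -0.2], [0, 0, 0.02, 0, -0.2], [0, 0, 0.03, 0, -0.2], [0, 0, 0.04, 0, -0.2], [0, 0, 0.05, 0, -0.2], [0, 0, 0.05, 0, -0.2], [0, 0, 0.05, 0, -0.2], [0, 0, 0.05, 0, -0.2]],
  ],
)

```text
time: 1.77
tcp_pos: [593.6, -327.7, 200.6]
orientation: [1.0, -0.001, 0.0, 0.0]
wrist_force: [-0.1, -0.1, 0.8]
finger_gap: 51.5
grip_force: 0.0
```

Request:
jog_arm(
  deltas=[
    [[0, 0, 0.015, 0, -0.2], [0, 0, 0.03, 0, -0.2], [0, 0, 0.045, 0, -0.2], [0, 0, 0.06, 0, -0.2], [0, 0, 0.075, 0, -0.2], [0, 0, 0.085, 0, -0.2], [0, 0, 0.095, 0, -0.2], [0, 0, 0.102, 0, -0.2], [0, 0, 0.102, 0, -0.2], [0, 0, 0.102, 0, -0.2]],
  ],
)

```text
time: 2.6
tcp_pos: [593.8, -327.2, 98.1]
orientation: [1.0, -0.001, -0.0, -0.0]
wrist_force: [0.5, -0.5, -0.1]
finger_gap: 51.1
grip_force: 0.0
```

```bash
python3 - <<'E'
from station import r,cams
import cv2,numpy as np
a=cams.camera("top")["pixels"];b=cams.camera("side")["pixels"]
cv2.imwrite("pics/g1.png",np.hstack([cv2.resize(a[110:230,310:450],(400,343)),cv2.resize(b[50:170,240:380],(400,343))]))
print(r.observe()["tcp_pos"],r.observe()["wrist_force"])
E
```

```text
[ 594.46854565 -327.59354124   99.44746629] [-0.05893879  0.02385321 -0.08781932]
```

View pics/g1.png

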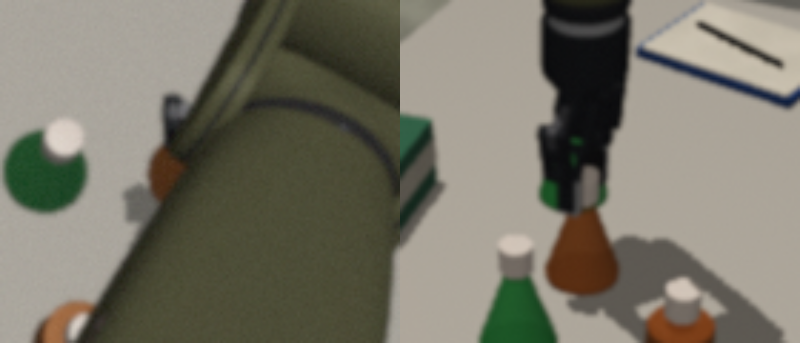

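In the side crop the fingers stand on both sides of the amber flask's cap, at about (590,185), with no contact. I close and lift.

Request:
jog_arm(
  deltas=[
    [[0, 0, 0, 0, 0.0], [0, 0, 0, 0, 0.1], [0, 0, 0, 0, 0.2], [0, 0, 0, 0, 0.3], [0, 0, 0, 0, 0.5], [0, 0, 0, 0, 1], [0, 0, 0, 0, 1], [0, 0, 0, 0, 1], [0, 0, 0, 0, 1]],
  ],
)

```text
time: 3.45
tcp_pos: [594.2, -326.8, 99.1]
orientation: [1.0, -0.001, 0.0, -0.0]
wrist_force: [-0.4, 3.6, 5.5]
finger_gap: 28.8
grip_force: 59.1
```

Request:
jog_arm(
  deltas=[
    [[0, 0, -0.003, 0, 1], [0, 0, -0.01, 0, 1], [0, 0, -0.02, 0, 1], [0, 0, -0.035, 0, 1], [0, 0, -0.05, 0, 1], [0, 0, -0.065, 0, 1], [0, 0, -0.08, 0, 1], [0, 0, -0.095, 0, 1], [0, 0, -0.11, 0, 1], [0, 0, -0.123, 0, 1], [0, 0, -0.13, 0, 1], [0, 0, -0.13, 0, 1]],
  ],
)

```text
time: 4.45
tcp_pos: [594.7, -327.8, 231.4]
orientation: [1.0, -0.001, 0.002, 0.001]
wrist_force: [1.7, -0.3, -2.4]
finger_gap: 28.7
grip_force: 59.2
```

Request:
jog_arm(
  deltas=[
    [[0, -0.008, 0, 0, 1], [0.002, -0.025, 0, 0, 1], [0.004, -0.05, 0, 0, 1], [0.006, -0.075, 0, 0, 1], [0.008, -0.1, 0, 0, 1], [0.01, -0.125, 0, 0, 1], [0.012, -0.15, 0, 0, 1], [0.014, -0.175, 0, 0, 1], [0.016, -0.2, 0, 0, 1], [0.018, -0.225, 0, 0, 1], [0.02, -0.25, 0, 0, 1], [0.022, -0.275, 0, 0, 1]],
  ],
)

```text
time: 5.45
tcp_pos: [614.9, -49.3, 226.6]
orientation: [1.0, -0.0, -0.001, -0.001]
wrist_force: [1.3, -0.9, -1.5]
finger_gap: 28.3
grip_force: 59.3
```

Request:
jog_arm(
  deltas=[
    [[0.001, -0.022, 0, 0, 1], [0.002, -0.042, 0, 0, 1], [0.003, -0.06, 0, 0, 1], [0.004, -0.073, 0, 0, 1], [0.005, -0.081, 0, 0, 1], [0.005, -0.083, 0.01, 0, 1], [0.005, -0.083, 0.03, 0, 1], [0.005, -0.083, 0.05, 0, 1], [0.005, -0.083, 0.065, 0, 1], [0.005, -0.083, 0.07, 0, 1], [0.005, -0.083, 0.07, 0, 1], [0.005, -0.083, 0.07, 0, 1]],
  ],
)

```text
time: 6.45
tcp_pos: [621.2, 30.3, 158.2]
orientation: [1.0, -0.001, -0.0, 0.0]
wrist_force: [-0.1, 0.1, -0.8]
finger_gap: 28.8
grip_force: 59.4
```

```bash
python3 - <<'E'
from station import r,cams
import cv2,numpy as np
a=cams.camera("top");b=cams.camera("side");np.savez("t1.npz",**a);np.savez("s1.npz",**b)
a=a["pixels"];b=b["pixels"]
cv2.imwrite("pics/g2.png",np.hstack([cv2.resize(a[90:210,150:310],(400,300)),cv2.resize(b[130:290,150:310],(400,400))[50:350]]))
print(r.observe()["tcp_pos"],r.observe()["wrist_force"])
E
```

```text
[622.08588658  30.45864561 159.77368092] [ 0.77053874 -0.33726918 -0.7979425 ]
```

View pics/g2.png

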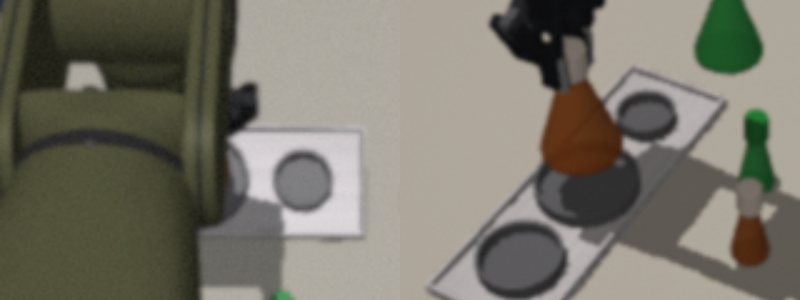

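```bash
cat >> h.py <<'E'
def base_fit(c,near,z,R):
    from scipy.optimize import least_squares
    ce,ar,l,d=blob(sat(c["pixels"]),near)
    cn=max(cv2.findContours(l.astype(np.uint8),0,1)[0],key=len)[:,0]
    P=np.array([plane(c,q,z)[:2] for q in cn]);C=plane(c,(ce[0],cn[:,1].max()-8),z)[:2]
    t=c["T"][:2,3];n=(t-C)/np.linalg.norm(t-C)
    x=C
    for _ in range(4):
        Q=P[((P-x)@n>0.1*R)];x=least_squares(lambda x:np.hypot(*(Q-x).T)-R,x,loss="soft_l1").x
    return x.round(1),np.abs(np.hypot(*(Q-x).T)-R).mean().round(2),len(Q),ce.round(0),ar
E
python3 - <<'E'
from h import *
s=load("s1.npz"); print(base_fit(s,(222,205),60,36))
s0=load("side0.npz")
print("S",base_fit(s0,(290,242),0,17),"M",base_fit(s0,(261,313),0,26),"L0",base_fit(s0,(304,135),0,36))
E
```

```text
(array([623.3,  29.4]), np.float64(1.04), 39, array([221., 203.]), np.int32(878))
S (array([462.1,  25.9]), np.float64(0.88), 18, array([289., 246.]), np.int32(217)) M (array([432.9, 207.9]), np.float64(0.91), 34, array([260., 321.]), np.int32(586)) L0 (array([ 595.7, -328.1]), np.float64(1.14), 29, array([303., 139.]), np.int32(547))
```

The large flask hangs upright over the wide holder, with its base at about (582,160) in the right crop. The side view suggests it sits about 2–4 mm low in y, so I shift y by +2 mm and lower it.

Request:
jog_arm(
  deltas=[
    [[0, -0.002, 0.005, 0, 1], [0, -0.002, 0.013, 0, 1], [0, -0.002, 0.021, 0, 1], [0, -0.002, 0.029, 0, 1], [0, -0.002, 0.035, 0, 1], [0, -0.002, 0.04, 0, 1], [0, -0.002, 0.044, 0, 1], [0, -0.002, 0.047, 0, 1], [0, -0.002, 0.049, 0, 1], [0, -0.002, 0.051, 0, 1], [0, -0.002, 0.052, 0, 1], [0, -0.002, 0.052, 0, 1]],
  ],
)

```text
time: 7.55
tcp_pos: [621.2, 32.8, 106.3]
orientation: [1.0, -0.001, 0.0, -0.0]
wrist_force: [0.2, -0.2, -1.9]
finger_gap: 28.4
grip_force: 59.4
```

```bash
python3 - <<'E'
from station import r,cams
import cv2,numpy as np
b=cams.camera("side");np.savez("s2.npz",**b);b=b["pixels"]
cv2.imwrite("pics/g3.png",cv2.resize(b[140:280,160:300],(560,560)))
o=r.observe();print(o["tcp_pos"],o["wrist_force"])
from h import *
print(base_fit(load("s2.npz"),(222,210),20,34))
E
```

```text
[621.32116404  32.76133901 106.4868183 ] [-0.25261631  0.23847842 -2.05338605]
(array([617.6,  37.9]), np.float64(1.18), 39, array([224., 220.]), np.int32(743))
```

View pics/g3.png

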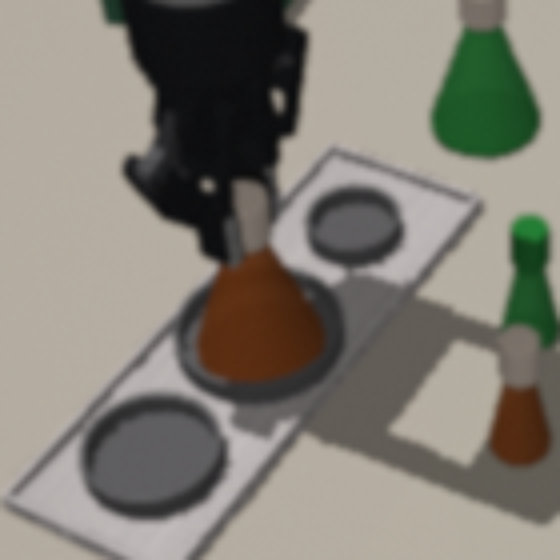

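The flask sits inside the wide holder with even gaps left and right, at about (190,335) and (332,335) in the crop. I lower the last 1 mm, release and rise.

Request:
jog_arm(
  deltas=[
    [[0, 0, 0.001, 0, 1], [0, 0, 0.001, 0, 1], [0, 0, 0.001, 0, 0.25], [0, 0, 0.001, 0, 0.2], [0, 0, 0.001, 0, 0.1], [0, 0, 0.001, 0, 0.0], [0, 0, 0.001, 0, -0.1], [0, 0, 0.001, 0, -0.2], [0, 0, 0.001, 0, -0.2], [0, 0, 0.001, 0, -0.2]],
  ],
)

```text
time: 8.43
tcp_pos: [621.2, 32.8, 105.3]
orientation: [1.0, -0.001, 0.0, 0.0]
wrist_force: [0.2, -0.3, 1.1]
finger_gap: 51.3
grip_force: 0.0
```

Request:
jog_arm(
  deltas=[
    [[0, 0, -0.01, 0, -0.2], [0, 0, -0.03, 0, -0.2], [0, 0, -0.05, 0, -0.2], [0, 0, -0.07, 0, -0.2], [0, 0, -0.085, 0, -0.2], [-0.02, 0.0, -0.095, 0, -0.2], [-0.05, 0.0, -0.095, 0, -0.2], [-0.08, 0.0, -0.095, 0, -0.2], [-0.11, 0.0, -0.095, 0, -0.2], [-0.14, 0.002, -0.095, 0, -0.2], [-0.16, 0.004, -0.095, 0, -0.2], [-0.16, 0.004, -0.095, 0, -0.2]],
  ],
)

```text
time: 9.43
tcp_pos: [458.4, 29.0, 200.6]
orientation: [1.0, -0.001, -0.0, 0.0]
wrist_force: [0.4, 0.0, -0.4]
finger_gap: 51.2
grip_force: 0.0
```

Request:
jog_arm(
  deltas=[
    [[0, 0, 0.015, 0, -0.2], [0, 0, 0.035, 0, -0.2], [0, 0, 0.055, 0, -0.2], [0, 0, 0.075, 0, -0.2], [0, 0, 0.09, 0, -0.2], [0, 0, 0.105, 0, -0.2], [0, 0, 0.118, 0, -0.2], [0, 0, 0.126, 0, -0.2], [0, 0, 0.13, 0, -0.2], [0, 0, 0.13, 0, -0.2], [0, 0, 0.13, 0, -0.2]],
  ],
)

```text
time: 10.35
tcp_pos: [461.9, 28.9, 71.0]
orientation: [1.0, -0.001, 0.0, 0.0]
wrist_force: [-0.3, -0.4, 0.0]
finger_gap: 51.3
grip_force: 0.0
```

```bash
python3 - <<'E'
from station import r,cams
import cv2,numpy as np
b=cams.camera("side");np.savez("s3.npz",**b);b=b["pixels"]
cv2.imwrite("pics/g4.png",cv2.resize(b[140:280,170:350],(720,560)))
o=r.observe();print(o["tcp_pos"],o["wrist_force"])
E
```

```text
[462.04095461  28.91860396  71.28735073] [0.72180979 0.52572692 0.13799525]
```

View pics/g4.png

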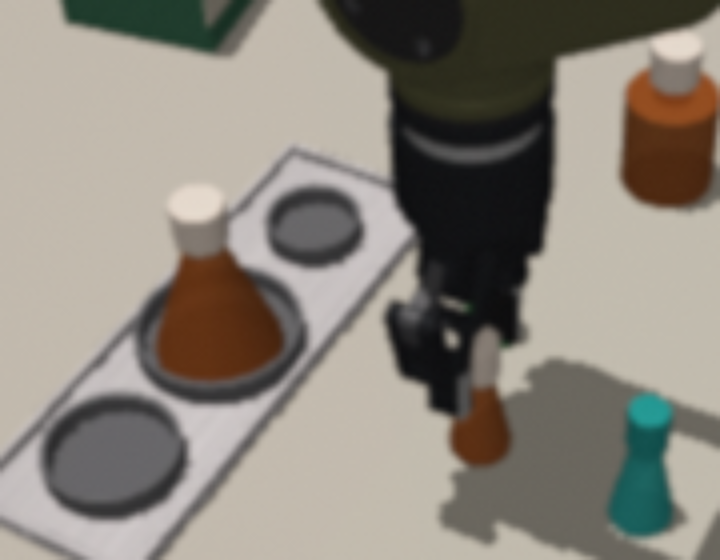

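The large flask stands upright in its holder, and the fingers straddle the small flask's cap at about (485,360). I close and lift.

Request:
jog_arm(
  deltas=[
    [[0, 0, 0, 0, 0.0], [0, 0, 0, 0, 0.1], [0, 0, 0, 0, 0.2], [0, 0, 0, 0, 0.3], [0, 0, 0, 0, 0.4], [0, 0, 0, 0, 0.5], [0, 0, 0, 0, 1], [0, 0, 0, 0, 1], [0, 0, 0, 0, 1], [0, 0, 0, 0, 1]],
  ],
)

```text
time: 11.23
tcp_pos: [461.5, 28.9, 70.7]
orientation: [1.0, -0.001, 0.0, 0.0]
wrist_force: [0.8, -1.0, 2.7]
finger_gap: 20.7
grip_force: 58.6
```

Request:
jog_arm(
  deltas=[
    [[0, 0, -0.003, 0, 1], [0, 0, -0.01, 0, 1], [0, 0, -0.02, 0, 1], [0, 0, -0.035, 0, 1], [0, 0, -0.05, 0, 1], [0, 0, -0.065, 0, 1], [0, 0, -0.08, 0, 1], [0, 0, -0.095, 0, 1], [0, 0, -0.11, 0, 1], [0, 0, -0.123, 0, 1], [0, 0, -0.13, 0, 1], [0, 0, -0.13, 0, 1]],
  ],
)

```text
time: 12.23
tcp_pos: [462.3, 28.9, 203.0]
orientation: [1.0, -0.001, 0.002, 0.0]
wrist_force: [0.8, 0.4, -0.1]
finger_gap: 20.3
grip_force: 58.6
```

Request:
jog_arm(
  deltas=[
    [[0.008, 0.005, 0, 0, 1], [0.025, 0.016, 0, 0, 1], [0.045, 0.028, 0, 0, 1], [0.065, 0.04, 0, 0, 1], [0.085, 0.052, 0, 0, 1], [0.105, 0.065, 0, 0, 1], [0.125, 0.078, 0, 0, 1], [0.145, 0.09, 0, 0, 1], [0.155, 0.095, 0, 0, 1], [0.157, 0.096, 0, 0, 1], [0.157, 0.096, 0, 0, 1], [0.157, 0.096, 0, 0, 1]],
  ],
)

```text
time: 13.23
tcp_pos: [617.2, -66.8, 199.5]
orientation: [1.0, -0.0, -0.001, -0.0]
wrist_force: [0.0, 1.0, -0.3]
finger_gap: 20.7
grip_force: 58.6
```

Request:
jog_arm(
  deltas=[
    [[0, 0, 0.01, 0, 1], [0, 0, 0.025, 0, 1], [0, 0, 0.04, 0, 1], [0, 0, 0.055, 0, 1], [0, 0, 0.07, 0, 1], [0, 0, 0.08, 0, 1], [0, 0, 0.085, 0, 1], [0, 0, 0.085, 0, 1], [0, 0, 0.085, 0, 1]],
  ],
)

```text
time: 13.98
tcp_pos: [618.1, -67.0, 115.6]
orientation: [1.0, -0.0, 0.0, 0.0]
wrist_force: [0.4, -0.2, -0.0]
finger_gap: 20.8
grip_force: 58.6
```

```bash
python3 - <<'E'
from station import r,cams
import cv2,numpy as np
b=cams.camera("side");np.savez("s4.npz",**b);a=cams.camera("top");np.savez("t4.npz",**a);b=b["pixels"]
cv2.imwrite("pics/g5.png",cv2.resize(b[120:260,170:310],(560,560)))
o=r.observe();print(o["tcp_pos"],o["wrist_force"])
from h import *
print(base_fit(load("s4.npz"),(248,180),45,17))
E
```

```text
[618.79630456 -67.27287546 116.59418429] [ 0.07931998  0.40955071 -0.71357571]
(array([620. , -70.3]), np.float64(0.95), 16, array([247., 182.]), np.int32(190))
```

View pics/g5.png

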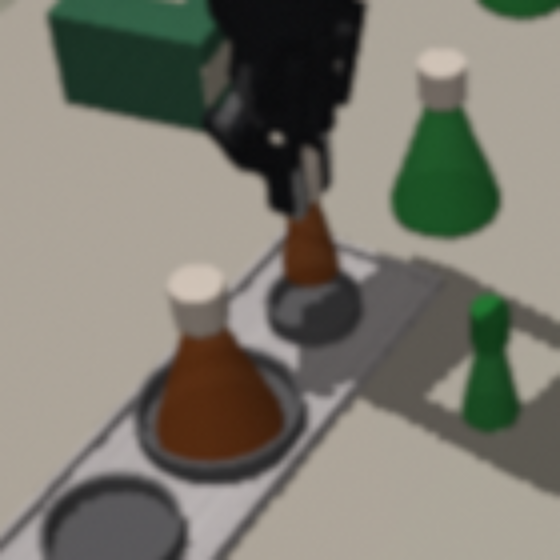

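The small flask hangs upright above the narrow holder, with its base at about (310,278) in the crop. I lower it.

Request:
jog_arm(
  deltas=[
    [[0, -0.001, 0.005, 0, 1], [0, -0.001, 0.011, 0, 1], [0, -0.001, 0.017, 0, 1], [0, -0.001, 0.022, 0, 1], [0, -0.001, 0.026, 0, 1], [0, -0.001, 0.03, 0, 1], [0, -0.001, 0.033, 0, 1], [0, -0.001, 0.035, 0, 1], [0, -0.001, 0.036, 0, 1], [0, -0.001, 0.037, 0, 1], [0, -0.001, 0.037, 0, 1]],
  ],
)

```text
time: 15.0
tcp_pos: [618.1, -66.2, 78.3]
orientation: [1.0, -0.001, 0.0, 0.0]
wrist_force: [0.2, 0.3, -0.7]
finger_gap: 20.3
grip_force: 58.6
```

```bash
python3 - <<'E'
from station import r,cams
import cv2,numpy as np
b=cams.camera("side");np.savez("s5.npz",**b);b=b["pixels"]
cv2.imwrite("pics/g6.png",cv2.resize(b[140:240,190:290],(600,600)))
o=r.observe();print(o["tcp_pos"],o["wrist_force"])
E
```

```text
[618.17603144 -66.26371341  78.4504574 ] [ 0.25388508 -0.52188917 -0.31745498]
```

View pics/g6.png

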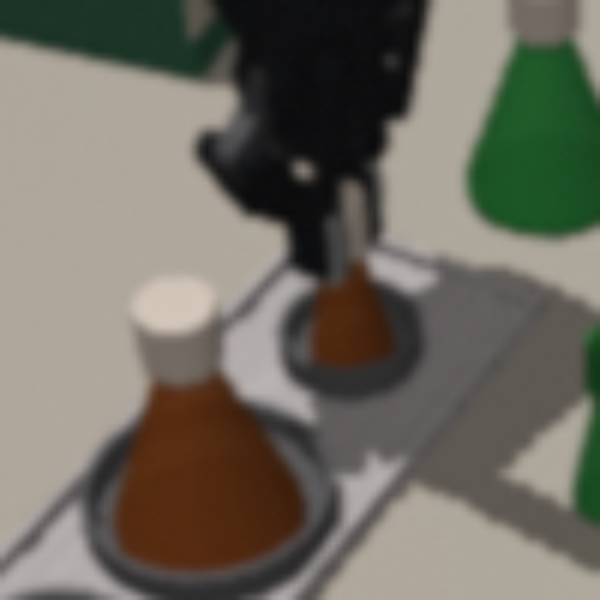

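The small flask sits centred in the narrow holder, with gaps of about 25 px each side in the crop. I release, rise and go to the medium flask.

Request:
jog_arm(
  deltas=[
    [[0, 0, 0.001, 0, 1], [0, 0, 0.001, 0, 1], [0, 0, 0.001, 0, 0.45], [0, 0, 0.001, 0, 0.4], [0, 0, 0.001, 0, 0.3], [0, 0, 0.001, 0, 0.2], [0, 0, 0.001, 0, 0.1], [0, 0, 0.001, 0, 0.0], [0, 0, 0.001, 0, -0.1], [0, 0, 0.001, 0, -0.2], [0, 0, 0.001, 0, -0.2], [0, 0, 0.001, 0, -0.2]],
  ],
)

```text
time: 16.05
tcp_pos: [618.1, -66.2, 77.3]
orientation: [1.0, -0.001, -0.0, -0.0]
wrist_force: [0.0, 0.0, 0.1]
finger_gap: 51.3
grip_force: 0.0
```

Request:
jog_arm(
  deltas=[
    [[0, 0, -0.01, 0, -0.2], [0, 0, -0.03, 0, -0.2], [0, 0, -0.05, 0, -0.2], [0, 0, -0.07, 0, -0.2], [0, 0, -0.09, 0, -0.2], [0, 0, -0.11, 0, -0.2], [0, 0, -0.12, 0, -0.2], [-0.01, -0.015, -0.123, 0, -0.2], [-0.03, -0.045, -0.123, 0, -0.2], [-0.05, -0.073, -0.123, 0, -0.2], [-0.07, -0.103, -0.123, 0, -0.2], [-0.09, -0.132, -0.123, 0, -0.2]],
  ],
)

```text
time: 17.05
tcp_pos: [527.1, 66.9, 200.4]
orientation: [1.0, -0.001, -0.0, -0.0]
wrist_force: [0.3, -0.1, 0.3]
finger_gap: 51.2
grip_force: 0.0
```

Request:
jog_arm(
  deltas=[
    [[-0.02, -0.03, 0, 0, -0.2], [-0.04, -0.06, 0, 0, -0.2], [-0.06, -0.09, 0, 0, -0.2], [-0.08, -0.118, 0, 0, -0.2], [-0.093, -0.137, 0, 0, -0.2], [-0.097, -0.142, 0, 0, -0.2], [-0.097, -0.142, 0.01, 0, -0.2], [-0.097, -0.142, 0.025, 0, -0.2], [-0.097, -0.142, 0.04, 0, -0.2], [-0.097, -0.142, 0.05, 0, -0.2], [-0.097, -0.142, 0.05, 0, -0.2]],
  ],
)

```text
time: 17.97
tcp_pos: [430.2, 206.4, 147.0]
orientation: [1.0, -0.001, -0.003, 0.001]
wrist_force: [0.6, -0.6, -0.5]
finger_gap: 51.6
grip_force: 0.0
```

Request:
jog_arm(
  deltas=[
    [[0, 0, 0.01, 0, -0.2], [0, 0, 0.022, 0, -0.2], [0, 0, 0.034, 0, -0.2], [0, 0, 0.046, 0, -0.2], [0, 0, 0.055, 0, -0.2], [0, 0, 0.061, 0, -0.2], [0, 0, 0.065, 0, -0.2], [0, 0, 0.065, 0, -0.2], [0, 0, 0.065, 0, -0.2]],
  ],
)

```text
time: 18.72
tcp_pos: [431.5, 208.1, 85.4]
orientation: [1.0, -0.0, 0.0, -0.0]
wrist_force: [0.3, -1.0, -0.3]
finger_gap: 51.1
grip_force: 0.0
```

```bash
python3 - <<'E'
from station import r,cams
import cv2,numpy as np
b=cams.camera("side");np.savez("s6.npz",**b);b=b["pixels"]
cv2.imwrite("pics/g7.png",cv2.resize(b[140:350,120:370],(700,588)))
o=r.observe();print(o["tcp_pos"],o["wrist_force"])
E
```

```text
[431.77374106 208.17020206  85.78855721] [0.41808763 0.24701429 1.02985715]
```

View pics/g7.png

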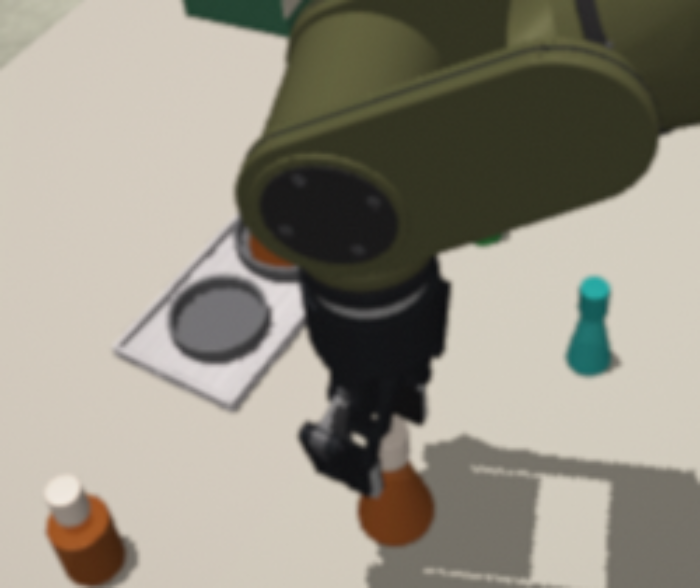

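The fingers straddle the medium flask's cap at about (395,440), and the small bottle is clear on the left. I close, lift and carry it to the middle holder.

Request:
jog_arm(
  deltas=[
    [[0, 0, 0, 0, 0.0], [0, 0, 0, 0, 0.1], [0, 0, 0, 0, 0.2], [0, 0, 0, 0, 0.3], [0, 0, 0, 0, 0.4], [0, 0, 0, 0, 1], [0, 0, 0, 0, 1], [0, 0, 0, 0, 1], [0, 0, 0, 0, 1], [0, 0, 0, 0, 1]],
  ],
)

```text
time: 19.6
tcp_pos: [431.7, 208.2, 85.7]
orientation: [1.0, -0.001, 0.0, -0.0]
wrist_force: [0.5, 2.0, 3.7]
finger_gap: 24.1
grip_force: 59.0
```

Request:
jog_arm(
  deltas=[
    [[0, 0, -0.003, 0, 1], [0, 0, -0.01, 0, 1], [0, 0, -0.02, 0, 1], [0, 0, -0.035, 0, 1], [0, 0, -0.05, 0, 1], [0, 0, -0.065, 0, 1], [0, 0, -0.08, 0, 1], [0, 0, -0.09, 0, 1], [0, 0, -0.097, 0, 1], [0, 0, -0.1, 0, 1], [0, 0, -0.1, 0, 1]],
  ],
)

```text
time: 20.52
tcp_pos: [431.6, 208.0, 186.0]
orientation: [1.0, -0.001, 0.001, -0.0]
wrist_force: [0.7, 0.4, -1.9]
finger_gap: 24.5
grip_force: 58.8
```

Request:
jog_arm(
  deltas=[
    [[0.008, 0.003, 0, 0, 1], [0.025, 0.01, 0, 0, 1], [0.048, 0.019, 0, 0, 1], [0.071, 0.028, 0, 0, 1], [0.094, 0.037, 0, 0, 1], [0.117, 0.046, 0, 0, 1], [0.14, 0.055, 0, 0, 1], [0.163, 0.065, 0, 0, 1], [0.182, 0.072, 0, 0, 1], [0.192, 0.076, 0, 0, 1], [0.192, 0.076, 0, 0, 1], [0.192, 0.076, 0, 0, 1]],
  ],
)

```text
time: 21.52
tcp_pos: [622.8, 131.5, 184.1]
orientation: [1.0, -0.001, -0.001, 0.0]
wrist_force: [0.0, -0.0, -0.8]
finger_gap: 24.3
grip_force: 58.9
```

Request:
jog_arm(
  deltas=[
    [[0, 0, 0.008, 0, 1], [0, 0, 0.02, 0, 1], [0, 0, 0.034, 0, 1], [0, 0, 0.048, 0, 1], [0, 0, 0.06, 0, 1], [0, 0, 0.065, 0, 1], [0, 0, 0.065, 0, 1], [0, 0, 0.065, 0, 1]],
  ],
)

```text
time: 22.18
tcp_pos: [623.1, 131.8, 119.7]
orientation: [1.0, -0.001, -0.0, 0.0]
wrist_force: [0.4, -0.4, -0.6]
finger_gap: 24.3
grip_force: 58.9
```

```bash
python3 - <<'E'
from station import r,cams
import cv2,numpy as np
b=cams.camera("side");np.savez("s7.npz",**b);b=b["pixels"]
cv2.imwrite("pics/g8.png",cv2.resize(b[160:300,140:280],(560,560)))
o=r.observe();print(o["tcp_pos"],o["wrist_force"])
from h import *
print(base_fit(load("s7.npz"),(200,235),35,26))
E
```

```text
[623.67089487 131.83933224 120.67320489] [ 0.50050423 -1.4144728  -1.02229466]
(array([624., 132.]), np.float64(0.87), 31, array([196., 244.]), np.int32(530))
```

View pics/g8.png

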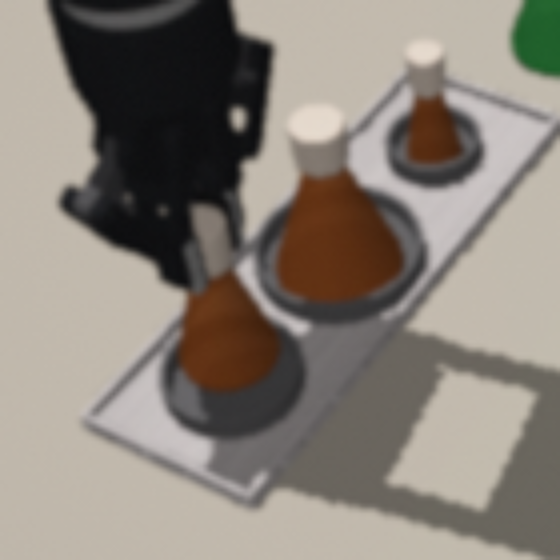

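The medium flask hangs over the middle holder, with its base at about (230,365) above the cup centre at (233,380). I lower, release and retreat.

Request:
jog_arm(
  deltas=[
    [[0, 0, 0.004, 0, 1], [0, 0, 0.009, 0, 1], [0, 0, 0.014, 0, 1], [0, 0, 0.018, 0, 1], [0, 0, 0.021, 0, 1], [0, 0, 0.023, 0, 1], [0, 0, 0.025, 0, 1], [0, 0, 0.026, 0, 1], [0, 0, 0.027, 0, 1], [0, 0, 0.028, 0, 1], [0, 0, 0.028, 0, 1], [0, 0, 0.028, 0, 1]],
  ],
)

```text
time: 23.23
tcp_pos: [623.6, 131.8, 92.8]
orientation: [1.0, -0.001, 0.0, -0.0]
wrist_force: [0.5, -0.9, 0.7]
finger_gap: 24.0
grip_force: 59.0
```

```bash
python3 - <<'E'
from station import r,cams
import cv2,numpy as np
b=cams.camera("side");b=b["pixels"]
cv2.imwrite("pics/g9.png",cv2.resize(b[180:300,140:260],(480,480)))
o=r.observe();print(o["tcp_pos"],o["wrist_force"])
E
```

```text
[623.6075375  131.81413132  92.77239175] [-1.01457266  0.94983586 -0.03635425]
```

View pics/g9.png

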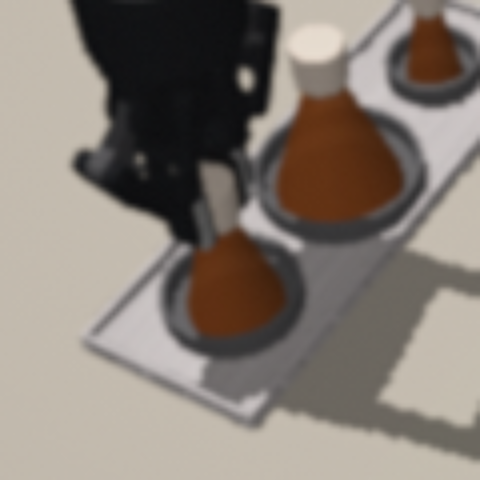

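The medium flask is inside the middle holder and roughly centred at (238,300). I release and rise.

Request:
jog_arm(
  deltas=[
    [[0, 0, 0, 0, 0.4], [0, 0, 0, 0, 0.35], [0, 0, 0, 0, 0.3], [0, 0, 0, 0, 0.2], [0, 0, 0, 0, 0.1], [0, 0, 0, 0, 0.0], [0, 0, 0, 0, -0.1], [0, 0, 0, 0, -0.2], [0, 0, 0, 0, -0.2], [0, 0, 0, 0, -0.2]],
  ],
)

```text
time: 24.12
tcp_pos: [623.3, 131.8, 92.3]
orientation: [1.0, -0.001, 0.0, 0.0]
wrist_force: [0.4, -0.1, -0.1]
finger_gap: 51.4
grip_force: 0.0
```

Request:
jog_arm(
  deltas=[
    [[0, 0, -0.01, 0, -0.2], [0, 0, -0.03, 0, -0.2], [0, 0, -0.05, 0, -0.2], [0, 0, -0.07, 0, -0.2], [0, 0, -0.1, 0, -0.2], [0, 0, -0.13, 0, -0.2], [-0.03, 0, -0.15, 0, -0.2], [-0.07, 0, -0.15, 0, -0.2], [-0.11, 0, -0.15, 0, -0.2], [-0.15, 0, -0.15, 0, -0.2], [-0.18, 0, -0.15, 0, -0.2], [-0.18, 0, -0.15, 0, -0.2]],
  ],
)

```text
time: 25.12
tcp_pos: [439.0, 132.1, 242.3]
orientation: [1.0, 0.0, -0.0, -0.0]
wrist_force: [1.5, 0.6, -0.4]
finger_gap: 51.1
grip_force: 0.0
```

Request:
jog_arm(
  deltas=[
    [[0, 0.03, 0, 0, -0.2], [0, 0.07, 0, 0, -0.2], [0, 0.11, 0, 0, -0.2], [0, 0.15, 0, 0, -0.2], [0, 0.19, 0, 0, -0.2], [0, 0.23, 0, 0, -0.2], [0, 0.27, 0, 0, -0.2], [0, 0.31, 0, 0, -0.2], [0, 0.35, 0, 0, -0.2], [0, 0.38, 0, 0, -0.2], [0, 0.4, 0, 0, -0.2], [0, 0.4, 0, 0, -0.2]],
  ],
)

```text
time: 26.12
tcp_pos: [442.9, -271.9, 243.1]
orientation: [1.0, -0.003, 0.0, 0.001]
wrist_force: [0.2, 1.0, 0.4]
finger_gap: 51.1
grip_force: 0.0
```

```bash
python3 - <<'E'
from station import r,cams
import cv2,numpy as np
from h import *
b=cams.camera("side");a=cams.camera("top")
cv2.imwrite("pics/end.png",np.hstack([cv2.resize(a["pixels"][110:260,70:310],(400,250)),cv2.resize(b["pixels"][150:350,120:320],(250,250))]))
ref=(load("top0.npz"),load("side0.npz"))
for nm,ua,ub in (("SB",(91.4,170.5),(141.6,314.3)),("LB",(340.4,225.9),(338.9,150.3))):
    for c,u in((a,ua),(b,ub)):
        i=c["pixels"].astype(int);q=blob((i.max(2)-i.min(2)<50)&(i.min(2)>np.median(i)+12),u);print(nm,q[0].round(1),u)
print(r.observe()["tcp_pos"])
E
```

```text
SB [ 91.4 170.5] (91.4, 170.5)
SB [141.6 314.4] (141.6, 314.3)
LB [340.5 225.9] (340.4, 225.9)
LB [338.8 150.4] (338.9, 150.3)
[ 443.0010013  -268.69077347  242.74489465]
```

View pics/end.png

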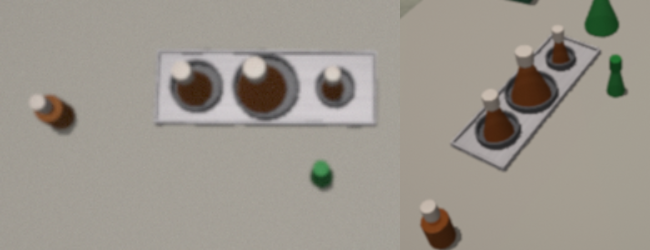

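The final picture shows all three flasks standing inside their holders, at (195,88), (262,88) and (333,88). Both bottles are at their starting pixels and the arm is clear, so I hand the job in.

```bash
python3 -c "
from station import r
print(r.finish_job())"
```

```text
the job is handed in; nothing more can be done
None
```

All three flasks stand upright in the holders of their own size, the two bottles have not moved, and the job is handed in; no verdict was returned.

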